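Glue-up: screw the plinth rail down, then pump the ratchet gun onto its end cap

ROBOT

A 7-joint arm with a two-finger parallel gripper is mounted at the origin on the work surface. World frame = base frame: x ahead of the robot, y to its left, z up, the work surface at z = 0. Lengths are in m, angles in rad, forces in N, time in s.
With the tool pointing down it reaches from about 0.4 to 0.85 m from the base axis. Payload 4.5 kg.
Tool frame: the origin (TCP) lies midway between the tips of the shut fingers; the grasp point (between the pads) lies 19 mm behind it; z points along the fingers, y is the line along which they close (so a half turn about z gives the same grasp; the last joint's range is limited). The gripper opens to 88 mm and grips with 3 to 60 N. Pads are 18 mm wide; open, the fingers measure 123 mm over their backs; the gripper's body (75 mm by 187 mm) begins 45 mm behind the grasp point.
Start: joints at [1.252, 0.689, -0.195, 1.565, 0.157, 0.902, -0.215], TCP at [0.216, -0.587, 0.239] pointing down, gripper open.
Joint ranges: [-3.01, 3.01], [-0.46, 2.08], [-1.47, 1.51], [0.13, 2.56], [-1, 4.14], [0.04, 2.09], [-2.66, 2.66]. Speed limits (rad/s): [2.57, 2.57, 3.14, 3.14, 3.14, 3.14, 3.14].

INTERFACE

Orientations are given as a unit quaternion [w, x, y, z].
In Python, from station import robot, eyes, readout, workorder gives the robot as it stands (robot), with the cameras (eyes), the readings (readout) and the job (workorder).
- The arm moves only by the tool jog_arm, called in YAML: its name, and indented under it one key for each argument. Schema: {"type":"object","properties":{"offsets":{"type":"object","properties":{"jaw":{"type":"array","items":{"type":"number"},"minItems":1,"maxItems":10},"sx":{"type":"array","items":{"type":"number"},"minItems":1,"maxItems":10},"sy":{"type":"array","items":{"type":"number"},"minItems":1,"maxItems":10},"sz":{"type":"array","items":{"type":"number"},"minItems":1,"maxItems":10},"ax":{"type":"array","items":{"type":"number"},"minItems":1,"maxItems":10},"ay":{"type":"array","items":{"type":"number"},"minItems":1,"maxItems":10},"az":{"type":"array","items":{"type":"number"},"minItems":1,"maxItems":10}},"additionalProperties":false,"required":["jaw","sx","sy","sz","ax","ay","az"]},"grip_force":{"type":"number"},"only":{"type":"string"},"quiet":{"type":"boolean"},"lines":{"type":"string"}},"required":["offsets"],"additionalProperties":false}. offsets is an object with one list for each field, all of the same length, 1 to 10, a row being the entries at one place: jaw (the finger opening in m), sx, sy, sz (the shift in m), ax, ay, az (a rotation vector in rad); each row shifts and turns the commanded pose from where the row before left it, along the tool's axes as they then stand; what a row does not reach is not made up. A row lasts 1/8 s, in which the tool goes at most 0.0625 m and 0.188 rad, less where a joint would pass 70% of its speed; a pose out of reach is approached as far as the arm can. The fingers move at their own pace and stop on an object; grip_force is the grip in N (left out, the last holds). Time passes only in rows, so rows that do not move let the fingers close. The tool returns the time, the measured TCP pose, the force, the opening and the grip force at its end. only (a regular expression) keeps the lines of the reply that match it, lines (a string "A,B") keeps lines A to B, and quiet returns only ok. Input that does not fit is refused with a message, and nothing moves.
- readout.state(): the state, without advancing time (a new reading comes with each control period).
- eyes.camera(name): name is "scene" or "top" or "wrist"; returns a dict with "frame" (420x560x3 uint8, red, green, blue), "K" (3x3 intrinsics, pixels), "world_to_cam" (4x4, takes a point from world to camera coordinates); the wrist camera has in their place "mount" (4x4, takes a point from camera to tool coordinates, whose origin is the TCP and whose axes are the flange's). Camera axes: x right, y up, looking along -z (the intrinsics and any distortion apply to the point x, -y, -z); pixel columns grow to the right and rows downward; lengths in m; the calibration is good to about 2 mm. A picture is of the moment at which its call begins: read the wrist's pose just before it. There is no depth.
- workorder.sign_off(): hands the job in; it is judged then, once.
The state is a dict: "t": time; "joints": joint angles; "dq": joint speeds; "tau": joint torques, N m; "ee_pos": TCP position; "orientation": TCP orientation; "wrist_force": force on the tool from outside, world axes, zero at the start; "wrist_torque": the same for the moment, N m; "width": finger opening in m; "grip_force": force on a finger pad.
Only numpy, scipy, OpenCV 4.12 (cv2) and the standard library are available. Lean on these libraries where they do the work, as an engineer would, in place of code of your own. Each camera call takes 0.05 s, during which the arm holds its last target. There are 200 camera calls.

TASK

In the gluing jig on the worktop, first wind the red-knobbed crank clockwise until the screw's foot holds the wooden rail down firmly, so that it cannot shift. Then pump the ratchet gun's red trigger (move the push rod with the trigger only) until its black pad has pushed the white plastic end cap against the rail's end, and finish holding the trigger squeezed so that the pad presses the cap firmly on the rail without crushing it: the program ends while holding. Leave the other things on the worktop alone.

Things in the scene. Friction and masses are not known exactly. Their poses are not given: they have to be found in the camera images.
- jig: Gluing jig fixed to the worktop: 18 mm plywood board, 160 (x) x 420 mm (y -240 to +180). Origin at worktop level, z up, y runs from the ratchet gun (-y end) along the bed to the green screw clamp (+y end); turned up to 0.3 rad. All 'jig' coordinates below are in its frame. Wooden fences beside the bed: inner faces at x = +-23 mm, tops at z = 30 mm.
- handle_top (a point): Middle of the top of the gun's fixed black handle, jig (0, -165, 143) mm: an upright bar 30 (x) x 14 mm (y), clear above z = 82 mm (blue cheeks, x to +-19 mm, below that). The red trigger stands in front (+y) of it; squeezing brings its top towards the handle (-y). Only the trigger moves: handle back and trigger nose have their middle at jig y -144 mm at rest, -156 mm fully in.
- screw_nut (a point): Top of the brass collar of the green screw clamp, on the vertical screw axis: jig (0, 95, 116) mm. The clamp's green arm below it (x -19 to +66 mm, y 80 to 110 mm) has its top at z = 108 mm.
- hold_foot: The screw's round steel foot, 28 mm across; origin at the centre of its underside, at jig z = 68 mm less its descent. It meets the rail's top (jig z = 48 mm) at a crank angle of about 7.85 rad, then the crank quickly gets stiff: going on until the knob needs about 8 to 12 N sideways holds the rail firmly.
- crank (a joint): Turn of the hold-down screw's crank, rad, 0 to 10.5, growing clockwise seen from above; lowers the foot 16 mm a turn. At angle q its steel arm points from the axis to jig (x, y) = (-cos q, +sin q). Starts between 0 and 2.5. Turns with about 4 N at the knob and stays where it is left.
- knob_top (a point): Centre of the top of the crank's red knob: upright, round, 18 mm across, 36 mm high, free to spin on its own pin, 45 mm from the screw axis. Its top is at jig z = 188.5 mm at crank 0 and goes down 2.55 mm per rad with the screw.
- trigger: The gun's trigger; its red grip, 24 mm wide (jig x), has a round nose (radius 8 mm) 50 mm above the hinge. Origin at the hinge, jig (0, -135, 70) mm. Turns about jig +x by 0 (rest) to 0.47 rad (fully squeezed). Spring: 2 N at the start, 4.3 N at the end of the stroke at the nose; driving the free rod takes about 1.5 N more. Handle back to nose front: 56 mm at rest, 33 mm fully in.
- trigger_grip (a point): Foremost (+y) point of the red trigger's round nose at rest, jig (0, -116, 119) mm; fully squeezed the nose is at y -139 mm. Turns with the trigger. When the pad is blocked the trigger stops part-way, and the pad pushes with about 2 x (squeeze force at the nose less the 2 to 4 N of the spring) less 3 N: a squeeze of about 12 N is right, over 20 N may crush the cap.
- push_rod: Steel push rod with a black pad (26 mm across); origin at the centre of the pad's front face: jig (0, -30 + advance, 34) mm. Starts advanced 0 to 14 mm, at most 65. Ratchet teeth every 8 mm: each full stroke of the trigger (fully in, then fully back) advances it about 8 mm, 2 to 6 strokes in all. It stays when the trigger returns (3 N friction) but presses only while the trigger is squeezed.
- cap: Thin-walled white plastic end cap with a grey spigot, 42 (x) x 24 (y) x 34 mm, 30 g, standing loose on the bed between pad and rail; origin at the centre of its underside. It takes a push of about 10 N well and buckles above 40 N.
- rail: Wooden rail, 42 (x) x 120 (y) x 30 mm, lying loose on the bed under the screw; origin at the centre of its underside. Only the screw stops it from sliding in +y.
- glue: Bystander: white glue bottle, 48 mm across, 130 mm high. Origin under its centre.
- tape: Bystander: roll of tape, 100 mm across, 26 mm high. Origin under its centre.
- driver: Bystander: screwdriver lying on the worktop. Origin under its middle.
- mug: Bystander: blue mug, 80 mm across, 90 mm high. Origin under its centre.
- tile: Bystander: loose white wall tile, 150 x 150 x 8 mm. Origin under its centre.
- sponge: Bystander: yellow sponge block, 110 x 70 x 30 mm. Origin under its centre.
- cleaner: Bystander: green cleaner bottle, 72 mm across, 200 mm high. Origin under its centre.

How it is judged:
On the way, in this order (a step that is already met when the one before it is completed fails the run):
1. the screw's foot presses the rail down firmly while the pad is still off the cap (contact force between hold_foot and rail above 12 N and contact force between push_rod and cap below 0.5 N), for 0.2 s.
2. the pad, driven by the trigger, presses the cap against the rail (contact force between push_rod and cap above 4 N and contact force between cap and rail above 3 N), for 0.2 s.
At the end, for the whole second after the job is handed in: The fingers are holding the trigger squeezed (over 2 N); the pad presses the cap with 4 to 40 N and the cap bears on the rail's end (over 3 N), flush within about 2.5 mm, straight and upright within 0.08 rad; the foot still presses the rail with over 10 N, and the rail has shifted less than 8 mm (all of step 2 and contact force between push_rod and cap below 40 N and contact force between the fingers and trigger above 2 N and contact force between hold_foot and rail above 10 N and distance of rail from where it was at the start of the episode below 0.008 m and y of cap in the frame of rail between -0.0745 and -0.069 m and angle between the y axis of cap and the y axis of rail, either way round below 0.08 rad and angle between cap's own z axis and vertical below 0.08 rad and linear speed of cap below 0.01 m/s); the arm keeps its last pose, push and grip.
It fails at once if the cap is crushed (pushed with over 40 N) (contact force between any of push_rod, the fingers and cap above 40 N).
It fails at once if the robot pushes the rod or its pad directly (contact force between any of the arm, the fingers and push_rod above 1 N).
It fails at once if the rail is shifted by more than 15 mm (distance of rail from where it was at the start of the episode above 0.015 m).
It fails at once if a bystander is disturbed (moved over 30 mm) (distance of any of glue, tape, driver, mug, tile, sponge, cleaner from where it was at the start of the episode above 0.03 m).
It also fails if it takes over 70 s, if anything falls off the work surface, if the arm or the gripper's body presses on something with over 40 N, if the wrist force passes 120 N, or if a joint passes its speed limit or range.

## Working session

There is one attempt and no reset: what is moved stays moved. The work goes in short steps, Python scripts to look and compute and a tool call to move; the robot and the scene stay as the last step left them, time stands still between calls to the robot, and variables do not carry over. Pictures are saved under pics/ and viewed, at most 10 in all, crops included, and the job is handed in when it is done.

```bash
ls; mkdir -p pics; cat > look.py <<'E'
import cv2,numpy as np
from station import robot, eyes, readout, workorder
E
python3 - <<'E'
from look import *
import pickle
s=readout.state(); print({k:np.round(v,3) for k,v in s.items()})
ims={}
for n in("scene","top"):
    c=eyes.camera(n); ims[n]=c; cv2.imwrite(f"pics/{n}0.png",c["frame"][:,:,::-1]); print(n,c["K"],np.round(c["world_to_cam"],3),[k for k in c])
pickle.dump(ims,open("ims0.pkl","wb"))
a=np.hstack([cv2.resize(ims[n]["frame"],(400,300)) for n in ims])
E
```

```text
pics
station.py
{'t': np.float64(0.0), 'joints': array([ 1.252,  0.69 , -0.194,  1.566,  0.157,  0.902, -0.215]), 'dq': array([-0.002, -0.   ,  0.002, -0.   ,  0.   , -0.   ,  0.   ]), 'tau': array([ 1.0000e-03, -5.2756e+01, -1.2670e+00, -1.5343e+01, -5.3000e-02,
        6.0000e-03,  0.0000e+00]), 'ee_pos': array([ 0.216, -0.586,  0.238]), 'orientation': array([-0.001,  0.984,  0.176, -0.   ]), 'wrist_force': array([ 0.113, -0.001, -0.58 ]), 'wrist_torque': array([-0.027, -0.029,  0.035]), 'grip_force': np.float64(0.0), 'width': np.float64(0.088)}
scene [[419.75595619   0.         280.58969241]
 [  0.         419.75595619 206.11009267]
 [  0.           0.           1.        ]] [[ 0.208  0.978 -0.015 -0.126]
 [-0.736  0.167  0.656  0.35 ]
 [ 0.644 -0.125  0.755 -1.947]
 [ 0.     0.     0.     1.   ]] ['frame', 'K', 'world_to_cam']
top [[519.82731498   0.         275.27080269]
 [  0.         519.82731498 198.31995606]
 [  0.           0.           1.        ]] [[-0.011 -1.    -0.012  0.023]
 [ 0.992 -0.012  0.129 -0.609]
 [-0.13  -0.01   0.992 -1.523]
 [ 0.     0.     0.     1.   ]] ['frame', 'K', 'world_to_cam']
```

View pics/scene0.png

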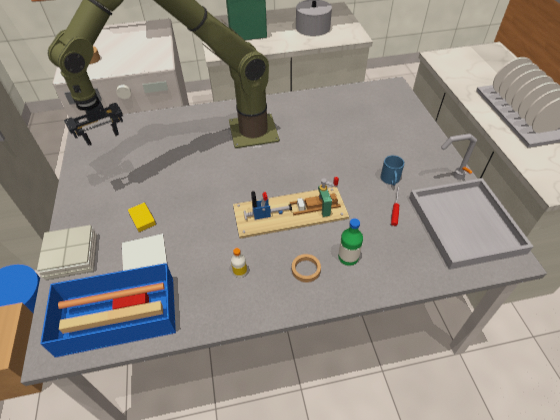

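View pics/top0.png

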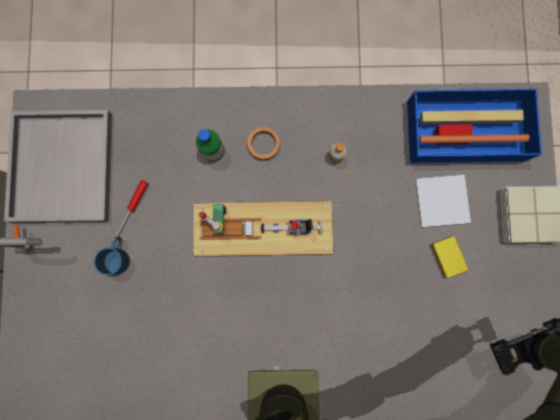

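The scene view shows the jig at about (290,212), with its gun to the left and the screw clamp to the right. In the top view the board spans about (192..333, 202..256), the red knob is at about (203,215), and the trigger and handle are near (300,227). Next I'll fit the board and triangulate the knob.

```bash
cat >> look.py <<'E'
def ray(c,uv,pose=None):
    K=c["K"]; d=np.array([(uv[0]-K[0,2])/K[0,0],-(uv[1]-K[1,2])/K[1,1],-1.])
    T=np.linalg.inv(c["world_to_cam"]) if pose is None else pose
    d=T[:3,:3]@d; return T[:3,3],d/np.linalg.norm(d)
def plane(c,uv,z,pose=None):
    o,d=ray(c,uv,pose); return o+d*(z-o[2])/d[2]
def tri(rs):
    A=sum(np.eye(3)-np.outer(d,d) for o,d in rs); b=sum((np.eye(3)-np.outer(d,d))@o for o,d in rs)
    return np.linalg.solve(A,b)
def proj(c,p,pose=None):
    W=c["world_to_cam"] if pose is None else np.linalg.inv(pose)
    q=W[:3,:3]@p+W[:3,3]; K=c["K"]; return np.array([K[0,2]-K[0,0]*q[0]/q[2],K[1,2]+K[1,1]*q[1]/q[2]])
E
python3 - <<'E'
from look import *
import pickle
ims=pickle.load(open("ims0.pkl","rb"))
c=ims["top"]; hsv=cv2.cvtColor(c["frame"],cv2.COLOR_RGB2HSV)
m=cv2.inRange(hsv,(12,60,110),(30,255,255)); m[:190]=0;m[270:]=0;m[:,:180]=0;m[:,350:]=0
m=cv2.morphologyEx(m,cv2.MORPH_CLOSE,np.ones((15,15)))
cn=max(cv2.findContours(m,0,2)[0],key=cv2.contourArea)
P=np.array([plane(c,p,0.018)[:2] for p in cn[:,0].astype(float)])
r=cv2.minAreaRect((P*1000).astype(np.float32)); print(r); print(cv2.boxPoints(r))
for n in ims:
    f=ims[n]["frame"]; h=cv2.cvtColor(f,cv2.COLOR_RGB2HSV)
    red=cv2.inRange(h,(0,150,90),(6,255,255))|cv2.inRange(h,(172,150,90),(180,255,255))
    k,l,st,ce=cv2.connectedComponentsWithStats(red)
    print(n,[(st[i].tolist(),ce[i].round(1).tolist()) for i in range(1,k) if st[i][4]>4])
f=ims["top"]["frame"][195:262,188:338]
a=cv2.resize(f,(750,335),interpolation=cv2.INTER_CUBIC)
g=ims["scene"]["frame"][170:240,225:355]; b=cv2.resize(g,(750,260*750//480),interpolation=cv2.INTER_CUBIC)[:260]
cv2.imwrite("pics/crop0.png",np.vstack([a,b])[:,:,::-1])
E
```

```text
((521.4212036132812, 55.76603698730469), (162.6691436767578, 421.4437561035156), 0.2693759500980377)
[[ 439.0968   266.1032 ]
 [ 441.07825 -155.3359 ]
 [ 603.7456  -154.57114]
 [ 601.76416  266.86798]]
scene [([334, 177, 5, 8, 32], [335.6, 180.6]), ([263, 192, 4, 9, 28], [264.6, 195.8]), ([391, 203, 8, 23, 137], [394.8, 214.3]), ([113, 293, 33, 16, 336], [128.9, 300.5])]
top [([438, 125, 34, 11, 358], [454.8, 129.9]), ([128, 181, 20, 30, 237], [137.3, 195.2]), ([200, 213, 5, 5, 21], [202.0, 214.8]), ([292, 221, 6, 9, 46], [294.3, 225.0])]
```

View pics/crop0.png

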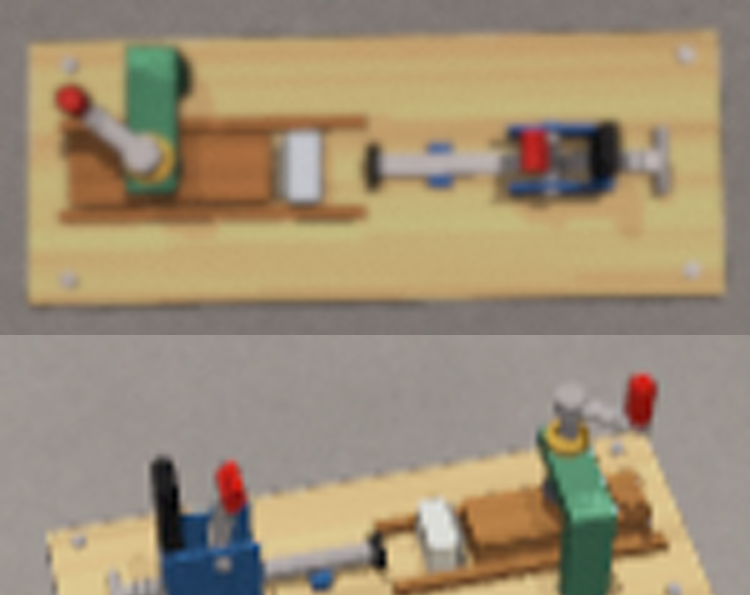

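The crop confirms that jig axes are nearly aligned with world axes, and the knob lies up-left (+x,+y) of the screw axis. The cap is at crop (303,167) and the pad at (373,165), separated by a gap.

```bash
python3 - <<'E'
from look import *
import pickle
ims=pickle.load(open("ims0.pkl","rb")); T,S=ims["top"],ims["scene"]
k=tri([ray(T,(202,214.8)),ray(S,(335.6,180.6))]); t=tri([ray(T,(294.3,225)),ray(S,(264.6,195.8))]); print("knob",k,"trig",t)
yaw=0.0047;R=np.array([[np.cos(yaw),-np.sin(yaw)],[np.sin(yaw),np.cos(yaw)]])
o=np.array([.5214,.0558])-R@[0,-.03]; print("jig o",o)
for p in(k,t): print("jig coords",R.T@(p[:2]-o),p[2])
ax=o+R@[0,.095]; d=R.T@(k[:2]-ax); print("q",np.arctan2(d[1],-d[0]),np.linalg.norm(d))
for n,p in dict(handle=(0,-.165,.143),nut=(0,.095,.116)).items():
    w=np.r_[o+R@p[:2],p[2]]; print(n,w,proj(T,w),proj(S,w))
E
```

jog_arm:
  offsets: {"jaw": [0.04, 0.04, 0.04, 0.04, 0.04, 0.04, 0.04], "sx": [0.05, 0.05, 0.05, 0.04, 0.03, 0.03, 0.01], "sy": [-0.02, -0.03, -0.03, -0.04, -0.04, -0.05, -0.06], "sz": [-0.02, -0.02, -0.02, -0.02, 0, 0, 0], "ax": [0, 0, 0, 0, 0, 0, 0], "ay": [0, 0, 0, 0, 0, 0, 0], "az": [0.05, 0.06, 0.06, 0.06, 0.06, 0.06, 0]}
  grip_force: 25

```text
t: 0.98
ee_pos: [0.4311, -0.2621, 0.3185]
orientation: [-0.0, 1.0, 0.001, 0.001]
wrist_force: [1.5, 0.4, 0.5]
width: 0.0397
grip_force: 0.0
```

jog_arm:
  offsets: {"jaw": [0.04, 0.04, 0.04, 0.04, 0.04, 0.04, 0.04, 0.04, 0.04, 0.04], "sx": [0.02, 0.02, 0.02, 0.02, 0.02, 0.018, 0, 0, 0, 0], "sy": [-0.055, -0.055, -0.055, -0.055, -0.055, -0.055, -0.055, -0.055, -0.038, 0], "sz": [0, 0, 0, 0, 0, 0, 0, 0.02, 0.04, 0], "ax": [0, 0, 0, 0, 0, 0, 0, 0, 0, 0], "ay": [0, 0, 0, 0, 0, 0, 0, 0, 0, 0], "az": [0, 0, 0, 0, 0, 0, 0, 0, 0, 0]}

```text
t: 2.22
ee_pos: [0.543, 0.2179, 0.2553]
orientation: [0.0, 1.0, 0.005, -0.004]
wrist_force: [-0.7, -0.6, 0.5]
width: 0.0401
grip_force: 0.0
```

```bash
python3 - <<'E'
from look import *
s=readout.state(); c=eyes.camera("wrist"); print(s["ee_pos"],s["orientation"],s["wrist_force"])
cv2.imwrite("pics/w1.png",c["frame"][:,:,::-1])
from scipy.spatial.transform import Rotation as Ro
P=np.eye(4);P[:3,:3]=Ro.from_quat(np.roll(s["orientation"],-1)).as_matrix();P[:3,3]=s["ee_pos"];P=P@c["mount"]
h=cv2.cvtColor(c["frame"],cv2.COLOR_RGB2HSV); red=cv2.inRange(h,(0,150,90),(6,255,255))|cv2.inRange(h,(172,150,90),(180,255,255))
k,l,st,ce=cv2.connectedComponentsWithStats(red)
for i in range(1,k):
    if st[i][4]>50: print(st[i],ce[i],plane(c,ce[i],.1828,P),plane(c,ce[i],.165,P))
print(proj(c,np.array([.549,.2165,.1828]),P))
E
```

```text
[0.54304832 0.21790816 0.25533563] [ 2.61348645e-04  9.99981287e-01  4.96700209e-03 -3.56168997e-03] [-0.74192927 -0.5699185   0.53065036]
[  29   36   52  103 2494] [53.81836407 85.80553328] [0.62442019 0.34473048 0.1828    ] [0.62506729 0.35494579 0.165     ]
[271 204  20  21 311] [280.46945338 214.60450161] [0.5501221  0.21698362 0.1828    ] [0.54470794 0.2167773  0.165     ]
[281.23016063 216.34382074]
```

View pics/w1.png

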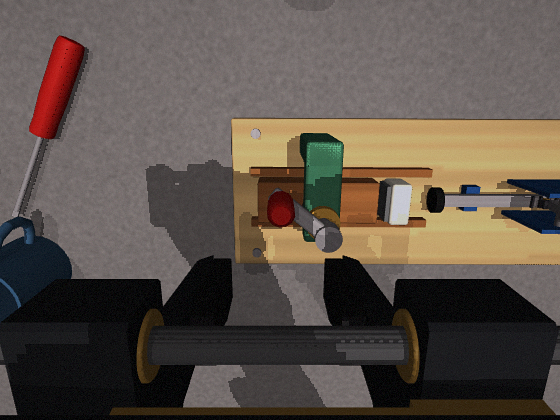

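The wrist view shows the knob at (281,209) between the fingers, with the hub at (328,237). The knob position (0.549,0.217) is confirmed, so I'll descend and grip.

jog_arm:
  offsets: {"jaw": [0.04, 0.04, 0.04, 0.04, 0.04, 0, 0, 0, 0], "sx": [0.006, 0, 0, 0, 0, 0, 0, 0, 0], "sy": [0.001, 0, 0, 0, 0, 0, 0, 0, 0], "sz": [0.03, 0.03, 0.025, 0.016, 0, 0, 0, 0, 0], "ax": [0, 0, 0, 0, 0, 0, 0, 0, 0], "ay": [0, 0, 0, 0, 0, 0, 0, 0, 0], "az": [0, 0, 0, 0, 0, 0, 0, 0, 0]}
  grip_force: 30

```text
t: 3.4
ee_pos: [0.5533, 0.2153, 0.1588]
orientation: [-0.002, 1.0, 0.002, 0.001]
wrist_force: [1.6, 4.1, 4.2]
width: 0.0171
grip_force: 30.0
```

```bash
python3 - <<'E'
import numpy as np
q=2.25
for i in range(30):
    a=q;b=q+.25
    d=.045*np.array([-np.cos(b)+np.cos(a),np.sin(b)-np.sin(a)]);q=b
    # yaw ~0: tool x=world x, tool y=-world y
    print(i,round(q,2),f"0 {d[0]:.4f} {-d[1]:.4f} 0.0006 0 0 0")
E
```

```text
0 2.5 0 0.0078 0.0081 0.0006 0 0 0
1 2.75 0 0.0055 0.0098 0.0006 0 0 0
2 3.0 0 0.0030 0.0108 0.0006 0 0 0
3 3.25 0 0.0002 0.0112 0.0006 0 0 0
4 3.5 0 -0.0026 0.0109 0.0006 0 0 0
5 3.75 0 -0.0052 0.0099 0.0006 0 0 0
6 4.0 0 -0.0075 0.0083 0.0006 0 0 0
7 4.25 0 -0.0093 0.0062 0.0006 0 0 0
8 4.5 0 -0.0106 0.0037 0.0006 0 0 0
9 4.75 0 -0.0112 0.0010 0.0006 0 0 0
10 5.0 0 -0.0111 -0.0018 0.0006 0 0 0
11 5.25 0 -0.0103 -0.0045 0.0006 0 0 0
12 5.5 0 -0.0088 -0.0069 0.0006 0 0 0
13 5.75 0 -0.0069 -0.0089 0.0006 0 0 0
14 6.0 0 -0.0045 -0.0103 0.0006 0 0 0
15 6.25 0 -0.0018 -0.0111 0.0006 0 0 0
16 6.5 0 0.0010 -0.0112 0.0006 0 0 0
17 6.75 0 0.0038 -0.0106 0.0006 0 0 0
18 7.0 0 0.0063 -0.0093 0.0006 0 0 0
19 7.25 0 0.0084 -0.0075 0.0006 0 0 0
20 7.5 0 0.0100 -0.0052 0.0006 0 0 0
21 7.75 0 0.0109 -0.0025 0.0006 0 0 0
22 8.0 0 0.0112 0.0002 0.0006 0 0 0
23 8.25 0 0.0108 0.0030 0.0006 0 0 0
24 8.5 0 0.0097 0.0056 0.0006 0 0 0
25 8.75 0 0.0080 0.0078 0.0006 0 0 0
26 9.0 0 0.0059 0.0096 0.0006 0 0 0
27 9.25 0 0.0033 0.0107 0.0006 0 0 0
28 9.5 0 0.0006 0.0112 0.0006 0 0 0
29 9.75 0 -0.0022 0.0110 0.0006 0 0 0
```

jog_arm:
  offsets: {"jaw": [0, 0, 0, 0, 0, 0], "sx": [0.006, 0.0055, 0.003, 0, -0.0026, -0.0052], "sy": [0.0085, 0.0098, 0.0108, 0.0112, 0.0109, 0.0099], "sz": [0.0006, 0.0006, 0.0006, 0.0006, 0.0006, 0.0006], "ax": [0, 0, 0, 0, 0, 0], "ay": [0, 0, 0, 0, 0, 0], "az": [0, 0, 0, 0, 0, 0]}

```text
t: 4.15
ee_pos: [0.5616, 0.1543, 0.1549]
orientation: [-0.002, 1.0, 0.002, 0.003]
wrist_force: [3.1, 5.8, -0.3]
width: 0.0171
grip_force: 30.0
```

```bash
cat > ang.py <<'E'
from look import *
s=readout.state(); d=s["ee_pos"][:2]-[.5208,.1808]
q=np.arctan2(d[1],-d[0])%(2*np.pi); print("q mod 2pi",q,"r",np.linalg.norm(d),"F",s["wrist_force"].round(1))
tx=np.array([np.sin(q),np.cos(q)]); print("tangential F resisting",-(s["wrist_force"][:2]@tx).round(1))
E
python3 ang.py
```

```text
q mod 2pi 3.7176052724042457 r 0.04865847056666534 F [ 3.1  5.8 -0.3]
tangential F resisting 6.6
```

jog_arm:
  offsets: {"jaw": [0, 0, 0, 0, 0, 0, 0, 0], "sx": [-0.0075, -0.0093, -0.0106, -0.0112, -0.0111, -0.0103, -0.0088, -0.0069], "sy": [0.0083, 0.0062, 0.0037, 0.001, -0.0018, -0.0045, -0.0069, -0.0089], "sz": [0.0006, 0.0006, 0.0006, 0.0006, 0.0006, 0.0006, 0.0006, 0.0006], "ax": [0, 0, 0, 0, 0, 0, 0, 0], "ay": [0, 0, 0, 0, 0, 0, 0, 0], "az": [0, 0, 0, 0, 0, 0, 0, 0]}

```text
t: 5.15
ee_pos: [0.488, 0.1541, 0.1501]
orientation: [-0.0, 1.0, 0.0, 0.004]
wrist_force: [9.2, -1.2, -2.6]
width: 0.0173
grip_force: 30.0
```

```bash
python3 ang.py
```

```text
q mod 2pi 5.59972191223781 r 0.042345877342985436 F [ 9.2 -1.2 -2.6]
tangential F resisting 6.8
```

jog_arm:
  offsets: {"jaw": [0, 0, 0, 0, 0, 0, 0], "sx": [-0.003, -0.001, 0.001, 0.0038, 0.0063, 0.0084, 0.01], "sy": [-0.0103, -0.0111, -0.0112, -0.0106, -0.0093, -0.0075, -0.0052], "sz": [0.0006, 0.0006, 0.0006, 0.0006, 0.0006, 0.0006, 0.0006], "ax": [0, 0, 0, 0, 0, 0, 0], "ay": [0, 0, 0, 0, 0, 0, 0], "az": [0, 0, 0, 0, 0, 0, 0]}

```text
t: 6.02
ee_pos: [0.5046, 0.2205, 0.1455]
orientation: [0.001, 1.0, 0.002, -0.004]
wrist_force: [-9.7, 2.6, 11.2]
width: 0.0176
grip_force: 30.0
```

```bash
python3 ang.py
```

```text
q mod 2pi 1.1839123062657648 r 0.04287609897786237 F [-9.7  2.6 11.2]
tangential F resisting 8.0
```

jog_arm:
  offsets: {"jaw": [0, 0, 0], "sx": [0.0109, 0.0056, 0], "sy": [-0.0025, -0.0002, 0], "sz": [0, 0, 0], "ax": [0, 0, 0], "ay": [0, 0, 0], "az": [0, 0, 0]}

```text
t: 6.4
ee_pos: [0.5234, 0.2252, 0.1448]
orientation: [-0.001, 1.0, 0.002, -0.002]
wrist_force: [-3.4, 6.4, 0.7]
width: 0.017
grip_force: 30.0
```

```bash
python3 ang.py
```

```text
q mod 2pi 1.6295524992699681 r 0.04443357520418562 F [-3.4  6.4  0.7]
tangential F resisting 3.8
```

jog_arm:
  offsets: {"jaw": [0, 0], "sx": [0.0056, 0], "sy": [0.0005, 0], "sz": [0, 0], "ax": [0, 0], "ay": [0, 0], "az": [0, 0]}

```text
t: 6.65
ee_pos: [0.5286, 0.2251, 0.1447]
orientation: [-0.001, 1.0, 0.003, -0.002]
wrist_force: [-4.0, 6.9, -0.1]
width: 0.0173
grip_force: 30.0
```

```bash
python3 ang.py
```

```text
q mod 2pi 1.7450548267392487 r 0.04496094723420915 F [-4.   6.9 -0.1]
tangential F resisting 5.1
```

jog_arm:
  offsets: {"jaw": [0, 0], "sx": [0.005, 0], "sy": [0, 0], "sz": [0, 0], "ax": [0, 0], "ay": [0, 0], "az": [0, 0]}

```text
t: 6.9
ee_pos: [0.5329, 0.2246, 0.1445]
orientation: [-0.001, 1.0, 0.003, -0.003]
wrist_force: [-5.5, 5.0, 0.5]
width: 0.0168
grip_force: 30.0
```

```bash
python3 ang.py
```

```text
q mod 2pi 1.839627804921761 r 0.045426412962981104 F [-5.5  5.   0.5]
tangential F resisting 6.6
```

jog_arm:
  offsets: {"jaw": [0, 0], "sx": [0.005, 0], "sy": [0.001, 0], "sz": [0, 0], "ax": [0, 0], "ay": [0, 0], "az": [0, 0]}

```text
t: 7.15
ee_pos: [0.5372, 0.2237, 0.1445]
orientation: [-0.001, 1.0, 0.003, -0.003]
wrist_force: [-5.7, 6.5, 2.1]
width: 0.0168
grip_force: 30.0
```

```bash
python3 ang.py
```

```text
q mod 2pi 1.9351650344647662 r 0.0459179234877496 F [-5.7  6.5  2.1]
tangential F resisting 7.7
```

jog_arm:
  offsets: {"jaw": [0, 0], "sx": [0.005, 0], "sy": [0.0015, 0], "sz": [0, 0], "ax": [0, 0], "ay": [0, 0], "az": [0, 0]}

```text
t: 7.4
ee_pos: [0.5414, 0.2224, 0.1444]
orientation: [-0.001, 1.0, 0.003, -0.004]
wrist_force: [-7.1, 6.8, 3.0]
width: 0.0172
grip_force: 30.0
```

```bash
python3 ang.py
```

```text
q mod 2pi 2.0300378701834663 r 0.046403867841710855 F [-7.1  6.8  3. ]
tangential F resisting 9.3
```

jog_arm:
  offsets: {"jaw": [0, 0], "sx": [0.004, 0], "sy": [0.0015, 0], "sz": [0, 0], "ax": [0, 0], "ay": [0, 0], "az": [0, 0]}

```text
t: 7.65
ee_pos: [0.5446, 0.221, 0.1443]
orientation: [-0.001, 1.0, 0.003, -0.005]
wrist_force: [-8.1, 6.5, 3.4]
width: 0.0168
grip_force: 30.0
```

```bash
python3 ang.py
```

```text
q mod 2pi 2.105241795236224 r 0.046761103324834415 F [-8.1  6.5  3.4]
tangential F resisting 10.3
```

jog_arm:
  offsets: {"jaw": [0, 0, 0], "sx": [0.002, 0, 0], "sy": [0.001, 0, 0], "sz": [0, 0, 0], "ax": [0, 0, 0], "ay": [0, 0, 0], "az": [0, 0, 0]}

```text
t: 8.02
ee_pos: [0.5461, 0.2204, 0.1443]
orientation: [-0.001, 1.0, 0.003, -0.005]
wrist_force: [-9.5, 6.9, 3.5]
width: 0.0172
grip_force: 30.0
```

```bash
python3 ang.py
```

```text
q mod 2pi 2.140618398274537 r 0.04698661697042336 F [-9.5  6.9  3.5]
tangential F resisting 11.7
```

jog_arm:
  offsets: {"jaw": [0.04, 0.04, 0.04, 0.04, 0.04, 0.08, 0.08, 0.08, 0.08], "sx": [0, 0, 0, 0, 0, 0, 0, 0, 0], "sy": [0, 0, 0, 0, 0, 0.02, 0.06, 0.06, 0], "sz": [0, 0, 0, -0.03, -0.04, -0.04, -0.03, 0, 0], "ax": [0, 0, 0, 0, 0, 0, 0, 0, 0], "ay": [0, 0, 0, 0, 0, 0, 0, 0, 0], "az": [0, 0, 0, 0, 0, 0, 0, 0, 0]}
  grip_force: 12

```text
t: 9.15
ee_pos: [0.5525, 0.0736, 0.2834]
orientation: [0.003, 1.0, -0.004, 0.0]
wrist_force: [0.5, 0.9, 0.1]
width: 0.0778
grip_force: 0.0
```

```bash
cat > w.py <<'E'
from look import *
import sys
from scipy.spatial.transform import Rotation as Ro
def wrist(name):
    s=readout.state(); c=eyes.camera("wrist"); cv2.imwrite(f"pics/{name}.png",c["frame"][:,:,::-1])
    P=np.eye(4);P[:3,:3]=Ro.from_quat(np.roll(s["orientation"],-1)).as_matrix();P[:3,3]=s["ee_pos"]
    print(s["ee_pos"].round(4),Ro.from_matrix(P[:3,:3]).as_matrix().round(3).tolist(),s["wrist_force"].round(1)); return c,P@c["mount"]
E
python3 - <<'E'
from w import *
c,P=wrist("w2")
for n,p in dict(handle=(0,-.165,.143),nose=(0,-.124,.127),pad=(0,-.03,.034),knobs=(0,.095,.116)).items(): print(n,proj(c,np.array([.5213-.0047*p[1],.0858+p[1],p[2]]),P))
h=cv2.cvtColor(c["frame"],cv2.COLOR_RGB2HSV); red=cv2.inRange(h,(0,150,90),(6,255,255))|cv2.inRange(h,(172,150,90),(180,255,255))
k,l,st,ce=cv2.connectedComponentsWithStats(red)
for i in range(1,k):
    if st[i][4]>50: print(st[i],ce[i],plane(c,ce[i],.121,P),plane(c,ce[i],.1625,P))
E
```

```text
[0.5525 0.0736 0.2834] [[1.0, -0.009, 0.0], [-0.009, -1.0, -0.005], [0.0, 0.005, -1.0]] [0.5 0.9 0.1]
handle [463.14853518 233.32692715]
nose [406.8651483  227.92224859]
pad [293.43299604 202.51076664]
knobs [158.06546345 227.81924465]
[399 213  15  28 319] [405.97805643 227.20376176] [ 0.52051969 -0.03959102  0.121     ] [ 0.53455363 -0.02424399  0.1625    ]
[ 68 229  19  19 284] [ 76.79225352 237.78873239] [0.51405113 0.25195134 0.121     ] [0.52895486 0.22809606 0.1625    ]
```

View pics/w2.png

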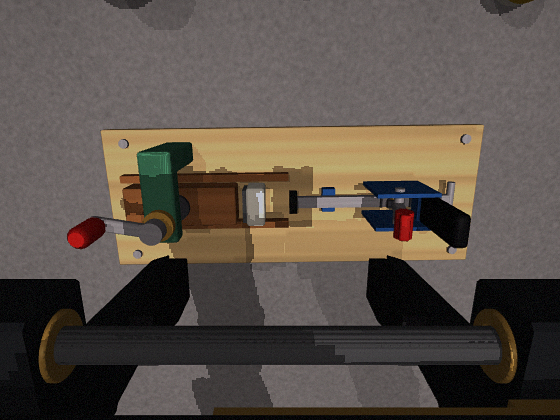

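The wrist view shows the knob at (77,238), the trigger at (404,225), the handle at about (452,222), and the pad still clear of the cap, with pad edge 297 and cap edge about 245. Next I'll check the crank angle.

```bash
python3 - <<'E'
from w import *
c,P=wrist("w3"); t=eyes.camera("top"); s=eyes.camera("scene")
def red(f):
    h=cv2.cvtColor(f,cv2.COLOR_RGB2HSV); r=cv2.inRange(h,(0,150,60),(6,255,255))|cv2.inRange(h,(172,150,60),(180,255,255))
    k,l,st,ce=cv2.connectedComponentsWithStats(r); return [(ce[i].round(1),st[i][4]) for i in range(1,k) if st[i][4]>10]
print(red(c["frame"])); print(red(t["frame"]));print(red(s["frame"]))
for q in (7.8,8,8.2,8.4,8.6):
    x=np.array([.5208-.045*np.cos(q),.1808+.045*np.sin(q),.1885-.00255*q]); m=x-[0,0,.018]
    print(q,proj(c,m,P).round(1),proj(t,x).round(1),proj(t,m).round(1),proj(s,m).round(1))
E
```

```text
[0.5524 0.0779 0.2832] [[1.0, -0.004, 0.0], [-0.004, -1.0, -0.002], [0.0, 0.002, -1.0]] [0.2 0.5 0.1]
[(array([409.5, 225.1]), np.int32(496)), (array([ 86.8, 232.8]), np.int32(535))]
[(array([454.1, 130. ]), np.int32(374)), (array([447., 143.]), np.int32(21)), (array([137.2, 195.1]), np.int32(236)), (array([199.6, 222.3]), np.int32(25)), (array([294.5, 224.6]), np.int32(42))]
[(array([336.1, 179.3]), np.int32(33)), (array([264.7, 195.9]), np.int32(29)), (array([394.8, 214.3]), np.int32(136)), (array([130.2, 300.3]), np.int32(359))]
7.8 [ 95.1 243.8] [198.5 226. ] [199.6 226.4] [335.5 177.3]
8 [ 94.3 233.1] [198.7 222.7] [199.8 223.2] [336.1 179.2]
8.2 [ 95.8 222.5] [199.6 219.5] [200.6 220.1] [336.2 181.1]
8.4 [ 99.6 212.5] [201.1 216.6] [202.  217.2] [335.8 182.9]
8.6 [105.5 203.5] [203.1 214. ] [204.  214.6] [334.9 184.6]
```

```bash
python3 -c "
from look import *
print(readout.state()['joints'].round(2), readout.state()['ee_pos'])"
```

```text
[-0.14  0.55 -0.14  1.72  0.09  0.89 -1.89] [0.55210417 0.08312563 0.28288067]
```

jog_arm:
  offsets: {"jaw": [0.05, 0.05, 0.05, 0.05, 0.05, 0.05, 0.05, 0.05, 0.05, 0.05], "sx": [-0.01, -0.01, -0.003, 0, 0, 0, 0, 0, 0, 0], "sy": [-0.05, -0.05, -0.042, 0, 0, 0, 0, 0, 0, 0], "sz": [0, 0, 0, 0, 0, 0, 0, 0, 0, 0], "ax": [0, 0, 0, 0, 0, 0, 0, 0, 0, 0], "ay": [0, 0, 0, 0, 0, 0, 0, 0, 0, 0], "az": [0, 0, 0, -0.185, -0.185, -0.185, -0.185, -0.185, -0.185, -0.185]}
  grip_force: 45

```text
t: 10.6
ee_pos: [0.5282, 0.2255, 0.2828]
orientation: [-0.0, 0.794, 0.608, -0.0]
wrist_force: [1.0, 0.1, 0.6]
width: 0.0499
grip_force: 0.0
```

jog_arm:
  offsets: {"jaw": [0.05, 0.05, 0.05, 0.05], "sx": [0, 0, 0, 0], "sy": [0, 0, 0, 0], "sz": [0, 0, 0, 0], "ax": [0, 0, 0, 0], "ay": [0, 0, 0, 0], "az": [-0.185, -0.09, 0, 0]}

```text
t: 11.1
ee_pos: [0.5286, 0.2244, 0.2829]
orientation: [-0.0, 0.706, 0.708, -0.0]
wrist_force: [0.4, -0.2, 0.0]
width: 0.0498
grip_force: 0.0
```

```bash
python3 -c "
from w import *
c,P=wrist('w4')
"
```

```text
[0.5286 0.2244 0.2829] [[-0.002, 1.0, -0.0], [1.0, 0.002, 0.0], [0.0, -0.0, -1.0]] [ 0.4 -0.2  0. ]
```

jog_arm:
  offsets: {"jaw": [0.05, 0.05, 0.05, 0.05, 0.05, 0.05, 0, 0, 0, 0], "sx": [0, 0, 0, 0, 0, 0, 0, 0, 0, 0], "sy": [0, 0, 0, 0, 0, 0, 0, 0, 0, 0], "sz": [0.05, 0.04, 0.03, 0.021, 0, 0, 0, 0, 0, 0], "ax": [0, 0, 0, 0, 0, 0, 0, 0, 0, 0], "ay": [0, 0, 0, 0, 0, 0, 0, 0, 0, 0], "az": [0, 0, 0, 0, 0, 0, 0, 0, 0, 0]}

```text
t: 12.4
ee_pos: [0.5289, 0.2236, 0.1423]
orientation: [0.0, 0.706, 0.708, 0.0]
wrist_force: [-0.7, -0.7, 2.2]
width: 0.0166
grip_force: 45.0
```

```bash
python3 ang.py
```

```text
q mod 2pi 1.7583163683074305 r 0.04357309802437674 F [-0.7 -0.7  2.2]
tangential F resisting 0.6
```

jog_arm:
  offsets: {"jaw": [0, 0], "sx": [0, 0], "sy": [0.002, 0], "sz": [0, 0], "ax": [0, 0], "ay": [0, 0], "az": [0, 0]}

```text
t: 12.65
ee_pos: [0.5293, 0.2237, 0.1422]
orientation: [-0.001, 0.706, 0.708, -0.001]
wrist_force: [-5.0, -1.2, 5.2]
width: 0.0168
grip_force: 45.0
```

```bash
python3 ang.py
```

```text
q mod 2pi 1.7659468638171536 r 0.04374187278359034 F [-5.  -1.2  5.2]
tangential F resisting 4.6
```

jog_arm:
  offsets: {"jaw": [0, 0], "sx": [-0.0005, 0], "sy": [0.002, 0], "sz": [0, 0], "ax": [0, 0], "ay": [0, 0], "az": [0, 0]}

```text
t: 12.9
ee_pos: [0.5305, 0.2235, 0.1422]
orientation: [-0.001, 0.706, 0.708, -0.002]
wrist_force: [-6.2, 0.0, 6.7]
width: 0.017
grip_force: 45.0
```

```bash
python3 ang.py
```

```text
q mod 2pi 1.7931778066845572 r 0.04380737646038309 F [-6.2  0.   6.7]
tangential F resisting 6.1
```

jog_arm:
  offsets: {"jaw": [0, 0], "sx": [-0.0005, 0], "sy": [0.002, 0], "sz": [0, 0], "ax": [0, 0], "ay": [0, 0], "az": [0, 0]}

```text
t: 13.15
ee_pos: [0.532, 0.2232, 0.1421]
orientation: [-0.001, 0.706, 0.708, -0.002]
wrist_force: [-7.8, -0.2, 7.6]
width: 0.0171
grip_force: 45.0
```

```bash
python3 ang.py
```

```text
q mod 2pi 1.8299434673444932 r 0.04382097190067726 F [-7.8 -0.2  7.6]
tangential F resisting 7.5
```

jog_arm:
  offsets: {"jaw": [0, 0], "sx": [-0.0005, 0], "sy": [0.002, 0], "sz": [0, 0], "ax": [0, 0], "ay": [0, 0], "az": [0, 0]}

```text
t: 13.4
ee_pos: [0.5337, 0.2227, 0.1421]
orientation: [-0.002, 0.706, 0.708, -0.002]
wrist_force: [-8.3, 0.3, 7.0]
width: 0.0165
grip_force: 45.0
```

```bash
python3 ang.py
```

```text
q mod 2pi 1.8681430570760746 r 0.04386340994437832 F [-8.3  0.3  7. ]
tangential F resisting 8.1
```

jog_arm:
  offsets: {"jaw": [0, 0], "sx": [-0.0005, 0], "sy": [0.002, 0], "sz": [0, 0], "ax": [0, 0], "ay": [0, 0], "az": [0, 0]}

```text
t: 13.65
ee_pos: [0.5352, 0.2223, 0.142]
orientation: [-0.002, 0.706, 0.709, -0.002]
wrist_force: [-9.0, 0.3, 7.9]
width: 0.0163
grip_force: 45.0
```

```bash
python3 ang.py
```

```text
q mod 2pi 1.9053667505482095 r 0.04395088437383353 F [-9.   0.3  7.9]
tangential F resisting 8.6
```

jog_arm:
  offsets: {"jaw": [0, 0, 0], "sx": [-0.0005, 0, 0], "sy": [0.001, 0, 0], "sz": [0, 0, 0], "ax": [0, 0, 0], "ay": [0, 0, 0], "az": [0, 0, 0]}

```text
t: 14.02
ee_pos: [0.536, 0.2221, 0.1421]
orientation: [-0.002, 0.706, 0.709, -0.002]
wrist_force: [-10.3, -0.0, 7.6]
width: 0.0166
grip_force: 45.0
```

```bash
python3 ang.py
```

```text
q mod 2pi 1.9237413767293967 r 0.043971804872796935 F [-10.3  -0.    7.6]
tangential F resisting 9.6
```

jog_arm:
  offsets: {"jaw": [0, 0, 0], "sx": [-0.0007, 0, 0], "sy": [0.002, 0, 0], "sz": [0, 0, 0], "ax": [0, 0, 0], "ay": [0, 0, 0], "az": [0, 0, 0]}

```text
t: 14.4
ee_pos: [0.5377, 0.2215, 0.142]
orientation: [-0.002, 0.706, 0.709, -0.003]
wrist_force: [-10.4, 0.5, 6.3]
width: 0.0165
grip_force: 45.0
```

```bash
python3 ang.py
```

```text
q mod 2pi 1.9638697833609147 r 0.04403051253562028 F [-10.4   0.5   6.3]
tangential F resisting 9.8
```

jog_arm:
  offsets: {"jaw": [0.05, 0.05, 0.05, 0.05, 0.05, 0.08, 0.08, 0.08, 0.08, 0.08], "sx": [0, 0, 0, 0, 0, 0, 0, 0, 0, 0], "sy": [0, 0, 0, 0, 0, 0, 0, 0, 0, 0], "sz": [0, 0, 0, -0.03, -0.05, -0.04, -0.02, 0, 0, 0], "ax": [0, 0, 0, 0, 0, 0, 0, 0, 0, 0], "ay": [0, 0, 0, 0, 0, 0, 0, 0, 0, 0], "az": [0, 0, 0, 0, 0, 0.185, 0.185, 0.185, 0.185, 0.185]}
  grip_force: 12

```text
t: 15.65
ee_pos: [0.5427, 0.22, 0.2822]
orientation: [0.0, 0.949, 0.315, 0.001]
wrist_force: [-0.5, -0.9, -0.7]
width: 0.0798
grip_force: 0.0
```

jog_arm:
  offsets: {"jaw": [0.08, 0.08, 0.08, 0.08, 0.08, 0.08, 0.08, 0.08, 0.08], "sx": [0, 0, 0, 0, 0, 0, 0, 0, 0], "sy": [0, 0, 0, 0, 0.06, 0.06, 0.06, 0, 0], "sz": [0, 0, 0, 0, 0, 0, 0, 0, 0], "ax": [0, 0, 0, 0, 0, 0, 0, 0, 0], "ay": [0, 0, 0, 0, 0, 0, 0, 0, 0], "az": [0.185, 0.185, 0.185, 0.086, 0, 0, 0, 0, 0]}

```text
t: 16.77
ee_pos: [0.5436, 0.0407, 0.2822]
orientation: [-0.0, 1.0, 0.003, 0.001]
wrist_force: [0.8, -0.0, -0.1]
width: 0.0798
grip_force: 0.0
```

```bash
python3 - <<'E'
from w import *
c,P=wrist("w5"); t=eyes.camera("top"); s=eyes.camera("scene")
def red(f):
    h=cv2.cvtColor(f,cv2.COLOR_RGB2HSV); r=cv2.inRange(h,(0,150,60),(6,255,255))|cv2.inRange(h,(172,150,60),(180,255,255))
    k,l,st,ce=cv2.connectedComponentsWithStats(r); return [(ce[i].round(1),st[i][4]) for i in range(1,k) if st[i][4]>10]
print(red(c["frame"])); print(red(t["frame"]));print(red(s["frame"]))
for q in (8.1,8.2,8.3):
    x=np.array([.5208-.045*np.cos(q),.1808+.045*np.sin(q),.1885-.00255*q]); m=x-[0,0,.018]
    print(q,proj(c,m,P).round(1),proj(t,m).round(1),proj(s,m).round(1))
E
```

```text
[0.5436 0.0407 0.2822] [[1.0, 0.006, 0.001], [0.006, -1.0, 0.001], [0.001, -0.001, -1.0]] [ 0.8 -0.  -0.1]
[(array([368.3, 217.3]), np.int32(517)), (array([ 34.9, 220.8]), np.int32(518))]
[(array([454.1, 130. ]), np.int32(374)), (array([444., 143.]), np.int32(15)), (array([459.5, 143. ]), np.int32(14)), (array([137.3, 195.1]), np.int32(235)), (array([199.6, 222.4]), np.int32(26)), (array([294.3, 225. ]), np.int32(45))]
[(array([336. , 179.4]), np.int32(34)), (array([264.7, 195.9]), np.int32(29)), (array([394.8, 214.3]), np.int32(136)), (array([130.1, 300.3]), np.int32(360))]
8.1 [ 45.8 215.6] [200.1 221.7] [336.2 180.1]
8.2 [ 46.7 210.3] [200.6 220.1] [336.2 181.1]
8.3 [ 48.2 205.1] [201.3 218.6] [336.1 182. ]
```

The crank settles at about 8.03 rad after both tightenings. That is 0.18 rad past contact, where its friction balances the load of about 60 N, so it's clamped. Next is the trigger.

jog_arm:
  offsets: {"jaw": [0.08, 0.08, 0.08, 0.08, 0.08, 0.08, 0.08, 0.08], "sx": [-0.01, -0.0116, 0, 0, 0, 0, 0, 0], "sy": [0.05, 0.049, 0, 0, 0, 0, 0, 0], "sz": [0, 0, 0.04, 0.05, 0.05, 0.042, 0, 0], "ax": [0, 0, 0, 0, 0, 0, 0, 0], "ay": [0, 0, 0, 0, 0, 0, 0, 0], "az": [0, 0, 0, 0, 0, 0, 0, 0]}
  grip_force: 12

```text
t: 17.92
ee_pos: [0.5233, -0.058, 0.1012]
orientation: [-0.0, 1.0, 0.004, 0.001]
wrist_force: [0.1, -0.7, 0.1]
width: 0.08
grip_force: 0.0
```

```bash
python3 -c "
from w import *
c,P=wrist('w6')
"
```

```text
[ 0.5233 -0.058   0.1012] [[1.0, 0.008, 0.002], [0.008, -1.0, 0.0], [0.002, -0.0, -1.0]] [ 0.1 -0.7  0.1]
```

View pics/w6.png

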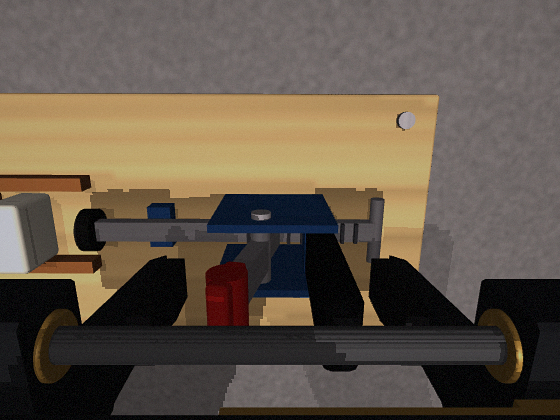

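The picture shows the red trigger at (228,295) and the black handle at (335,290), both between the open fingers. I'll squeeze, moving with the trigger.

jog_arm:
  offsets: {"jaw": [0.057, 0.057, 0.052, 0.048, 0.044, 0.04, 0.036, 0.03, 0.03, 0.03], "sx": [0, 0, 0, 0, 0, 0, 0, 0, 0, 0], "sy": [0, 0, 0.002, 0.002, 0.002, 0.002, 0.002, 0.002, 0, 0], "sz": [0, 0, 0, 0, 0, 0, 0, 0, 0, 0], "ax": [0, 0, 0, 0, 0, 0, 0, 0, 0, 0], "ay": [0, 0, 0, 0, 0, 0, 0, 0, 0, 0], "az": [0, 0, 0, 0, 0, 0, 0, 0, 0, 0]}

```text
t: 19.23
ee_pos: [0.5226, -0.0697, 0.1]
orientation: [-0.001, 1.0, 0.004, 0.0]
wrist_force: [1.3, 5.0, 3.0]
width: 0.0334
grip_force: 11.6
```

```bash
python3 -c "
from look import *
s=readout.state();print(s['ee_pos'],s['wrist_force'],s['width'],s['grip_force'])"
```

```text
[ 0.52260935 -0.06969442  0.1000238 ] [1.27406461 4.95506796 2.99652646] 0.03343486772582779 11.599189845201181
```

jog_arm:
  offsets: {"jaw": [0.045, 0.06, 0.062, 0.062, 0.052, 0.044, 0.036, 0.03, 0.03, 0.03], "sx": [0, 0, 0, 0, 0, 0, 0, 0, 0, 0], "sy": [-0.006, -0.0065, 0, 0, 0.002, 0.004, 0.004, 0.002, 0, 0], "sz": [0, 0, 0, 0, 0, 0, 0, 0, 0, 0], "ax": [0, 0, 0, 0, 0, 0, 0, 0, 0, 0], "ay": [0, 0, 0, 0, 0, 0, 0, 0, 0, 0], "az": [0, 0, 0, 0, 0, 0, 0, 0, 0, 0]}

```text
t: 20.48
ee_pos: [0.522, -0.0697, 0.1]
orientation: [-0.0, 1.0, 0.004, -0.0]
wrist_force: [-1.7, 4.0, 2.2]
width: 0.0333
grip_force: 11.3
```

```bash
python3 - <<'E'
from w import *
t=eyes.camera("top"); s=eyes.camera("scene"); wrist("w7")
a=cv2.resize(t["frame"][195:262,188:338],(750,335),interpolation=cv2.INTER_CUBIC)
b=cv2.resize(s["frame"][175:223,225:355],(702,260),interpolation=cv2.INTER_CUBIC); b=np.pad(b,((0,0),(0,48),(0,0)))
cv2.imwrite("pics/crop7.png",np.vstack([a,b])[:,:,::-1])
E
```

```text
[ 0.5219 -0.0697  0.1   ] [[1.0, 0.007, -0.001], [0.007, -1.0, 0.001], [-0.001, -0.001, -1.0]] [-1.7  5.   2.6]
```

View pics/w7.png

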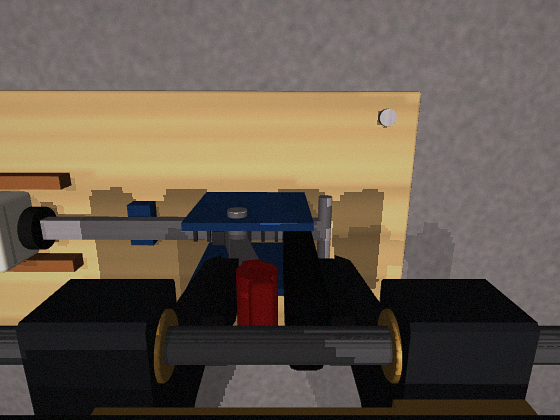

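The rod has advanced about 16 mm, and the pad at (38,228) is now at or next to the cap. I'll do another stroke.

jog_arm:
  offsets: {"jaw": [0.045, 0.06, 0.062, 0.062, 0.052, 0.044, 0.044], "sx": [0, 0, 0, 0, 0, 0, 0], "sy": [-0.006, -0.0065, 0, 0, 0.002, 0.004, 0], "sz": [0, 0, 0, 0, 0, 0, 0], "ax": [0, 0, 0, 0, 0, 0, 0], "ay": [0, 0, 0, 0, 0, 0, 0], "az": [0, 0, 0, 0, 0, 0, 0]}

```text
t: 21.5
ee_pos: [0.5227, -0.0643, 0.1002]
orientation: [0.0, 1.0, 0.003, 0.001]
wrist_force: [1.5, -1.4, 0.8]
width: 0.0441
grip_force: 5.4
```

jog_arm:
  offsets: {"jaw": [0.04, 0.036, 0.032, 0.03, 0.03], "sx": [0, 0, 0, 0, 0], "sy": [0.002, 0.002, 0.001, 0.001, 0], "sz": [0, 0, 0, 0, 0], "ax": [0, 0, 0, 0, 0], "ay": [0, 0, 0, 0, 0], "az": [0, 0, 0, 0, 0]}

```text
t: 22.12
ee_pos: [0.5227, -0.0696, 0.1002]
orientation: [-0.0, 1.0, 0.003, 0.001]
wrist_force: [1.7, -0.8, 2.7]
width: 0.0331
grip_force: 11.3
```

jog_arm:
  offsets: {"jaw": [0.045, 0.06, 0.062, 0.062, 0.052, 0.044, 0.044], "sx": [0, 0, 0, 0, 0, 0, 0], "sy": [-0.006, -0.0065, 0, 0, 0.002, 0.004, 0], "sz": [0, 0, 0, 0, 0, 0, 0], "ax": [0, 0, 0, 0, 0, 0, 0], "ay": [0, 0, 0, 0, 0, 0, 0], "az": [0, 0, 0, 0, 0, 0, 0]}

```text
t: 23.0
ee_pos: [0.5215, -0.0643, 0.0998]
orientation: [0.0, 1.0, 0.003, -0.001]
wrist_force: [-0.9, -4.0, -2.1]
width: 0.0445
grip_force: 6.8
```

jog_arm:
  offsets: {"jaw": [0.04, 0.036, 0.036], "sx": [0, 0, 0], "sy": [0.002, 0.002, 0], "sz": [0, 0, 0], "ax": [0, 0, 0], "ay": [0, 0, 0], "az": [0, 0, 0]}

```text
t: 23.38
ee_pos: [0.5215, -0.0683, 0.0998]
orientation: [0.001, 1.0, 0.003, -0.001]
wrist_force: [-0.9, -4.7, -3.5]
width: 0.0361
grip_force: 10.0
```

jog_arm:
  offsets: {"jaw": [0.033, 0.03, 0.03, 0.03], "sx": [0, 0, 0, 0], "sy": [0.001, 0.0005, 0, 0], "sz": [0, 0, 0, 0], "ax": [0, 0, 0, 0], "ay": [0, 0, 0, 0], "az": [0, 0, 0, 0]}

```text
t: 23.88
ee_pos: [0.5215, -0.0687, 0.0998]
orientation: [0.0, 1.0, 0.003, -0.001]
wrist_force: [-2.9, -3.2, -4.5]
width: 0.0352
grip_force: 11.7
```

```bash
python3 - <<'E'
from w import *
c,_=wrist("w8"); t=eyes.camera("top"); s=eyes.camera("scene")
a=cv2.resize(t["frame"][195:262,188:338],(750,335),interpolation=cv2.INTER_CUBIC)
b=cv2.resize(c["frame"][150:290,:280],(520,260)); b=np.pad(b,((0,0),(0,230),(0,0)))
cv2.imwrite("pics/crop8.png",np.vstack([a,b])[:,:,::-1])
E
```

```text
[ 0.5215 -0.0687  0.0998] [[1.0, 0.007, -0.002], [0.007, -1.0, -0.0], [-0.002, 0.0, -1.0]] [-2.9 -3.2 -4.5]
```

View pics/crop8.png

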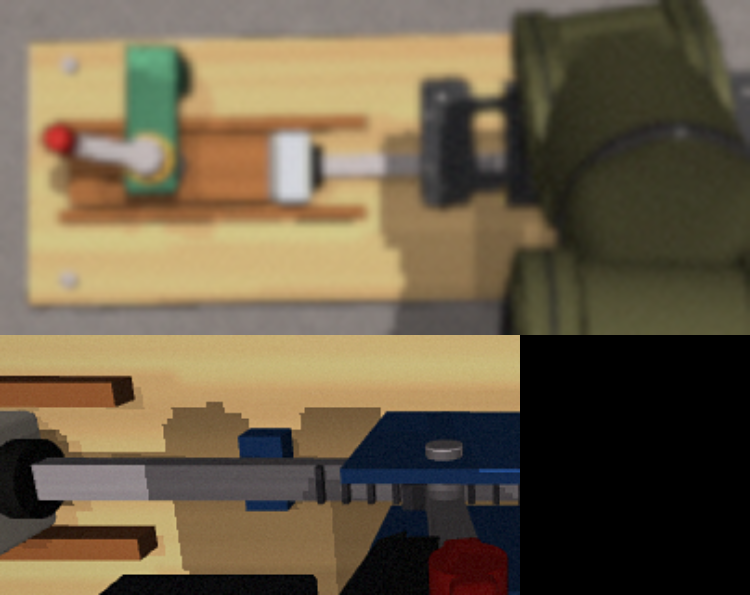

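The crop shows the cap at (292,167) against the rail end, with the pad pressing on it. The trigger is blocked at 35.2 mm, short of its 33.3 mm stop. I'll trim the balance and grip, then hold.

jog_arm:
  offsets: {"jaw": [0.028, 0.028, 0.028, 0.028], "sx": [0, 0, 0, 0], "sy": [0.0008, 0, 0, 0], "sz": [0, 0, 0, 0], "ax": [0, 0, 0, 0], "ay": [0, 0, 0, 0], "az": [0, 0, 0, 0]}
  grip_force: 13

```text
t: 24.52
ee_pos: [0.5216, -0.0688, 0.0999]
orientation: [-0.0, 1.0, 0.004, -0.001]
wrist_force: [-5.5, 0.6, -5.0]
width: 0.0347
grip_force: 12.5
```

jog_arm:
  offsets: {"jaw": [0.028, 0.028, 0.028, 0.028], "sx": [0, 0, 0, 0], "sy": [0, 0, 0, 0], "sz": [0, 0, 0, 0], "ax": [0, 0, 0, 0], "ay": [0, 0, 0, 0], "az": [0, 0, 0, 0]}

```text
t: 25.02
ee_pos: [0.5215, -0.0688, 0.0999]
orientation: [-0.0, 1.0, 0.004, -0.001]
wrist_force: [-5.2, -0.7, -5.9]
width: 0.0353
grip_force: 12.5
```

```bash
python3 -c "
from look import *
print(workorder.sign_off())"
```

```text
the job is handed in; nothing more can be done
None
```

I handed the job in at about 25 s, but no verdict came back and I had no direct reading of the foot or cap forces: the crank settled at about 8.03 rad, just past contact with the rail, and the trigger is held at about 12.5 N with the pad pressing the cap against the rail's end.

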